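Set the vibration filter selector to level 6 and confirm

ROBOT

A 6-joint arm with a two-finger parallel gripper is mounted at the origin on a cart in front of the work surface, level with it; the furniture and walls round the work are solid. World frame = base frame: x ahead of the robot, y to its left, z up, the work surface at z = 0. Lengths are in mm, angles in degrees, forces in N, time in s.
With the tool pointing down it reaches from about 425 to 1125 mm from the base axis. Payload 14.9 kg.
Tool frame: the origin (TCP) lies between the finger pads; the fingertips stand bot.tips_ahead ahead of it and the grasp point (between the pads) lies 11 mm behind it (bot.tips_ahead is the distance from the TCP to the fingertips, in mm); x points along the fingers, z is the direction in which the jaws open and shut, and the axes are right-handed (so a half turn about x gives the same grasp; the last joint's range is limited). The gripper opens to 91 mm and grips with 3 to 60 N. Pads are 32 mm wide; open, the fingers measure 118 mm over their backs; the gripper's body (76 mm by 178 mm) begins 60 mm behind the grasp point.
Start: joints at [65.701, 21.709, 99.362, -0, 58.929, -1.908], TCP at [266.658, 647.234, 221.932] pointing down, gripper open.
Joint ranges: [-158.91, 158.91], [-42.39, 125.64], [0.06, 152.35], [-60.88, 240.88], [17.5, 164.5], [-176.32, 176.32]. Speed limits (degrees/s): [108.29, 108.29, 136.94, 180, 180, 180].

INTERFACE

Orientations are given as a 3x3 rotation matrix whose columns are the frame's x, y, z axes.
In Python, from plant import sensors, imaging, bot gives the robot as it stands. The module is installed in compiled form; this text tells all that it offers.
- The arm moves only by the tool play_rows, never from a script. Its argument "moves" is one flat list of numbers, 7 for each row, row after row: the shift along the world's x, y, z in cm, then the turn, a rotation vector about the world's x, y, z in degrees, then the finger opening in cm, from 0 to 9.12. A call has exactly 5 rows; each row is the pose to reach, as a shift and turn from the pose commanded when the call began; what a row does not reach only later rows make up. A row lasts 1/8 s, in which the tool goes at most 62.5 mm and 10.7 degrees, less where a joint would pass 70% of its speed; a pose out of reach is approached as far as the arm can. A call with a gripper value outside its range is refused whole. The fingers move at their own pace and stop on an object; the grip force is fixed at half the most. Time passes only in rows, so rows that repeat a pose let the fingers close, or fill a call up. It gives the time, the measured TCP pose, the force and the opening at its end, in the units of the state.
- sensors.sense(): the state, without advancing time (a new reading comes with each control period).
- imaging.capture(name): name is "side" or "top"; returns a dict with "img" (420x560x3 uint8, red, green, blue), "K" (3x3 intrinsics, pixels), "pose" (4x4, takes a point from camera to world coordinates). Camera axes: x right, y up, looking along -z (the intrinsics and any distortion apply to the point x, -y, -z); pixel columns grow to the right and rows downward; lengths in mm; the calibration is good to about 2 mm. A picture is of the moment at which its call begins. There is no depth.
- bot.hand_in(): hands the job in, once; it reports no verdict.
The state is a dict: "time": time; "joints": joint angles; "qd": joint speeds; "tau": joint torques, N m; "ee_pos": TCP position; "ee_rot": TCP orientation; "ft_force": force on the tool from outside, world axes, zero at the start; "moment": the same for the moment, N m; "grip_width": opening from 0.0 (shut) to 1.0 (fully open).
Only numpy, scipy, OpenCV 4.12 (cv2) and the standard library are available. Lean on these libraries where they do the work, as an engineer would, in place of code of your own. Each camera call takes 0.05 s, during which the arm holds its last target. There are 200 camera calls.

TASK

The bench is shaking, so set the balance's vibration filter to level 6: with closed fingertips push the lever of the rotary selector on the grey control box round clockwise, counting the clicks, to the sixth of its seven positions (the first is at the shortest mark, the seventh at the longest), and let it rest there. Then press the round white confirm button on the same box fully down and release it. Only push, never pinch the lever between the fingers; do not press the button before level 6 is set, and leave the things standing round the box where they are.

Things in the scene. Friction and masses are not known exactly. Their poses are not given: they have to be found in the camera images.
- control_box: Low grey control box fixed to the bench, 140 (its x) x 220 (its y) mm, flat top 46 mm above the bench. Origin: centre of its underside; x points away from the robot at yaw 0, z up. On its top are the selector (axis at x -15, y -30 mm) and the confirm button (centre at x +30, y +78 mm).
- selector_axis (a point): Point on the selector's vertical turning axis, at the height of the box top (46 mm above the bench). Its axes are those of the box.
- selector (a joint): Selector angle, rad, growing clockwise seen from above. 0 is level 1 (lever points to the box's +y, at the shortest black mark); each level is 0.5236 rad on: level 4 points to the box's +x, level 6 is at 2.618, level 7 at 3.142. A sprung detent holds each level; half-way to the next the lever snaps on by itself. It takes 2 to 4 N at the lever's end. It starts at one of levels 1 to 4.
- lever_tip (a point): Middle of the lever's free end, 59 mm from the axis, 21 mm above the box top. The lever is a black upright bar, 16 mm wide, a white line on its outer half; it reaches 13 mm behind the axis; its side faces stand 9 to 29 mm above the box top, its crest at 34 mm. Below it is a black disc, 48 mm across, 8 mm high. Nothing else stands in its sweep.
- confirm (a joint): Travel of the confirm button, m: 0 up, 0.006 fully down; springs back. It takes 5 N to push it fully down.
- confirm_top (a point): Centre of the top of the confirm button, a round white cap 28 mm across in a black collar 44 mm across and 12 mm high; the cap's top stands 22 mm above the box top when up.
- jar_b: Loose bystander: white screw-lid jar, 54 mm across, 70 mm high, behind the box. Origin: centre of its underside.
- weight_200: Loose bystander: steel knobbed test weight, 29 mm across, 50 mm high, right of the box. Origin: centre of its underside.
- coupler: Loose bystander: brass-coloured air coupler lying, 26x50x26 mm, right of the box. Origin: centre of its underside.
- ferrule: Loose bystander: steel weld ferrule, 50 mm across, 22 mm high, left of the box. Origin: centre of its underside.

How it is judged:
By the outcome, as a careful person would: the job done as asked, in the order asked, and still so for the second after the job is handed in, with the robot touching nothing.
It also fails if it takes over 64 s, if anything falls off the work surface, if the arm or the gripper's body presses on something with over 40 N, if the wrist force passes 120 N, or if a joint passes its speed limit or range.

## Working session

There is one attempt and no reset: what is moved stays moved. The work goes in short steps, Python scripts to look and compute and a tool call to move; the robot and the scene stay as the last step left them, time stands still between calls to the robot, and variables do not carry over. Pictures are saved under pics/ and viewed, about 8 in all and at most 12, crops included, and the job is handed in when it is done.

Besides the shell and the picture viewer there is one more tool, called after "Call:" by a JSON object that holds its "fn" and its "kwargs", one argument or row to a line. play_rows: Moves the arm, as the interface text tells. Its arguments: {"type":"object","properties":{"moves":{"type":"array","items":{"type":"number"}}},"required":["moves"]}

```bash
mkdir -p pics; python3 - <<'E'
from plant import sensors, imaging, bot
import cv2,pickle
s=sensors.sense();print(s['time'],s['ee_pos'],s['ee_rot'],s['grip_width'],bot.tips_ahead)
d={}
for n in('top','side'):
    c=imaging.capture(n);d[n]=c;cv2.imwrite(f'pics/{n}0.png',c['img'][:,:,::-1]);print(n,c['K'],c['pose'],[k for k in c])
pickle.dump(d,open('cam.pkl','wb'))
E
```

```text
0.0 [266.50365793 646.86429519 221.30644238] [[-4.67504561e-04 -9.24595508e-01  3.80950034e-01]
 [-9.68469284e-04  3.80950316e-01  9.24595003e-01]
 [-9.99999422e-01  6.33139734e-05 -1.07353836e-03]] 0.9996268618759772 8.0
top [[540.17047836   0.         276.87019263]
 [  0.         540.17047836 211.9055392 ]
 [  0.           0.           1.        ]] [[-1.57402582e-03  9.81360397e-01 -1.92169963e-01  3.20518933e+02]
 [-9.99822245e-01 -5.15497997e-03 -1.81357539e-02 -2.72249921e+02]
 [-1.87883430e-02  1.92107257e-01  9.81194068e-01  1.08121476e+03]
 [ 0.00000000e+00  0.00000000e+00  0.00000000e+00  1.00000000e+00]] ['img', 'K', 'pose']
side [[426.09324072   0.         286.82715838]
 [  0.         426.09324072 204.50575209]
 [  0.           0.           1.        ]] [[ 8.02255890e-01  3.48905204e-01 -4.84407520e-01  1.37119134e+02]
 [-5.96946631e-01  4.77470827e-01 -6.44729656e-01 -7.95241704e+02]
 [ 6.34092709e-03  8.06403601e-01  5.91331569e-01  5.98172832e+02]
 [ 0.00000000e+00  0.00000000e+00  0.00000000e+00  1.00000000e+00]] ['img', 'K', 'pose']
```

View pics/top0.png

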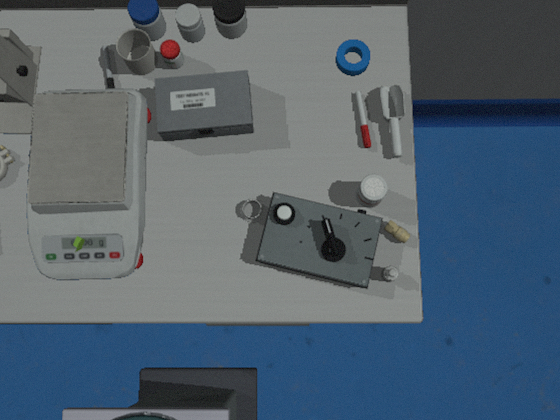

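View pics/side0.png

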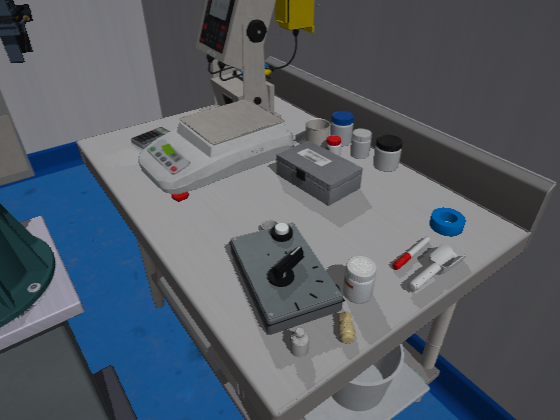

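Top view: box corners are near (273,193), (382,217), (367,287) and (257,262). The button is at (285,213), the selector axis near (333,247), and the lever points to about (325,218), roughly level 3. The jar (373,190), coupler (397,231), weight (391,274) and ferrule (251,210) stand round the box. The side view agrees: button (282,229), lever tip about (297,252).

```bash
cat > h.py <<'E'
import numpy as np,cv2
def ray(c,uv,z):
    K,P=c['K'],c['pose'];d=np.linalg.inv(K)@[uv[0],uv[1],1];d=P[:3,:3]@[d[0],-d[1],-d[2]];o=P[:3,3]
    return (o+d*(z-o[2])/d[2])
def proj(c,p):
    q=c['pose'][:3,:3].T@(np.array(p,float)-c['pose'][:3,3]);q=c['K']@[q[0],-q[1],-q[2]];return q[:2]/q[2]
def blob(m,near,off=(0,0)):
    n,l,s,ce=cv2.connectedComponentsWithStats(m.astype(np.uint8));k=[i for i in range(1,n) if s[i,4]>15]
    i=min(k,key=lambda i:np.hypot(*(ce[i]-near)));return ce[i],s[i],l==i
E
python3 - <<'E'
import pickle;from h import *
d=pickle.load(open('cam.pkl','rb'));t=d['top'];s=d['side']
im=t['img'].astype(int);g=im.mean(2);hsv=cv2.cvtColor(t['img'],cv2.COLOR_RGB2HSV)
print('px',[im[r,c].tolist() for r,c in((250,290),(225,350),(240,240),(275,350),(247,333))])
roi=np.zeros(g.shape,bool);roi[170:310,230:420]=1
m=(roi&(g<115)&(hsv[...,0]>70)&(hsv[...,1]>15)).astype(np.uint8)
_,st,bm=blob(m,(320,240));cs,_=cv2.findContours(bm.astype(np.uint8),0,2);c=max(cs,key=cv2.contourArea)
r=cv2.minAreaRect(cv2.convexHull(c));bx=cv2.boxPoints(r);print('rect',r,bx.tolist())
w=[ray(t,p,46)[:2] for p in bx];print(np.round(w,1).tolist(),[round(float(np.hypot(*(w[i]-w[i-1]))),1) for i in range(4)])
for n,cm,near in(('top',t,(285,213)),('side',s,(282,229))):
    b,st,_=blob(cm['img'].min(2)>(150 if n=='top' else 140),near);print(n,'button',b,st,ray(cm,b,68))
v=cv2.resize(t['img'][175:305,230:420],None,fx=4,fy=4,interpolation=cv2.INTER_CUBIC)[:,:,::-1].copy()
for p in bx: cv2.circle(v,tuple(int(x) for x in (p-[230,175])*4),4,(0,0,255),1)
cv2.imwrite('pics/crop0.png',v)
E
```

```text
px [[89, 97, 98], [85, 92, 93], [134, 136, 134], [76, 86, 85], [27, 29, 24]]
rect ((318.3953857421875, 239.9558868408203), (115.56182861328125, 76.5736312866211), 11.56013011932373) [[254.114013671875, 265.8869934082031], [269.4591064453125, 190.8666534423828], [382.6767578125, 214.0247802734375], [367.3316650390625, 289.04510498046875]]
[[418.0, -209.3], [565.6, -238.6], [518.0, -458.9], [373.5, -424.3]] [219.5, 150.4, 225.4, 148.6]
top button [284.09401709 212.05128205] [278 207  13  11 117] [ 518.60390206 -267.3296044    68.        ]
side button [285.59150302 232.06116921] [   78    96   448   318 39873] [ 515.710587   -288.06958797   68.        ]
```

View pics/crop0.png

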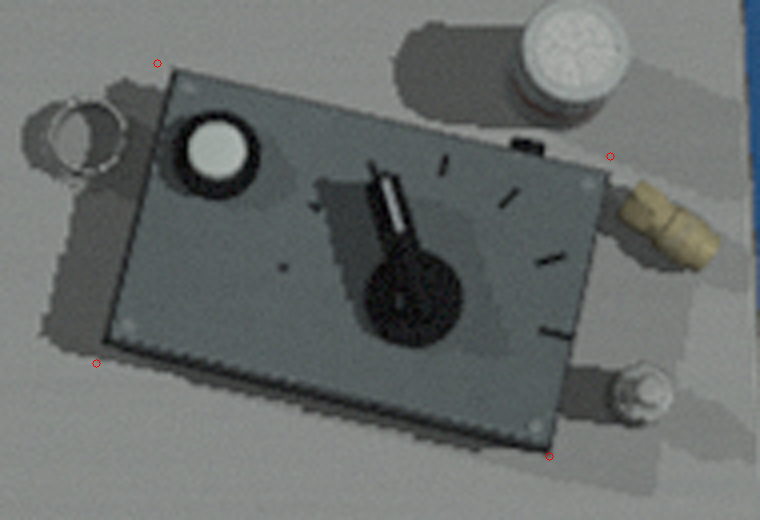

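The crop confirms the lever points at the third mark (372,168), so it is at level 3 and needs three clicks. The sixth mark is at (550,258). Top-face corners in the crop: (176,70), (608,173), (550,447), (104,341).

```bash
python3 - <<'E'
import pickle;from h import *
d=pickle.load(open('cam.pkl','rb'));t=d['top'];s=d['side']
cr=lambda u,v:((u+.5)/4-.5+230,(v+.5)/4-.5+175)
obs=[((176,70),46,(70,110)),((608,173),46,(70,-110)),((550,447),46,(-70,-110)),((104,341),46,(-70,110)),((216,151),68,(30,78)),((413,298),54,(-15,-30))]
W=np.array([ray(t,cr(*o[0]),o[1])[:2] for o in obs]);B=np.array([o[2] for o in obs],float)
H=(B-B.mean(0)).T@(W-W.mean(0));a=np.arctan2(H[0,1]-H[1,0],H[0,0]+H[1,1]);R=np.array([[np.cos(a),-np.sin(a)],[np.sin(a),np.cos(a)]])
o=W.mean(0)-R@B.mean(0);print('yaw',np.degrees(a),'org',o);print('res',np.round(W-(B@R.T+o),1).tolist())
ax=o+R@[-15,-30];bt=o+R@[30,78];print('axis',ax,'button',bt)
T=ray(t,cr(388,184),80)[:2]-ax;print('lever box angle cw from +y',90-np.degrees(np.arctan2(*(R.T@T)[::-1])))
for p in ((*bt,68),(*ax,80)): print('side proj',proj(s,p))
np.savez('box.npz',a=a,o=o)
for L in (3,4,5,6,7):
  th=np.radians((L-1)*30);u=R@[np.sin(th),np.cos(th)];print(L,'dir',u,'tip',ax+59*u,'cwtangent',R@[np.cos(th),-np.sin(th)])
v=cv2.resize(s['img'][200:360,210:400],None,fx=4,fy=4,interpolation=cv2.INTER_CUBIC)[:,:,::-1].copy()
for p in [(*bt,68)]+[(*(o+R@np.array(b)),46) for b in B[:4]]: cv2.circle(v,tuple(int(x) for x in (proj(s,p)-[210,200]+.5)*4),4,(0,0,255),1)
cv2.imwrite('pics/crop1.png',v[:600])
E
```

```text
yaw -13.914544938049534 org [ 470.34225424 -334.83106755]
res [[-1.8, -1.9], [-1.4, 1.9], [2.6, 0.7], [0.7, -0.9], [-0.2, -0.1], [0.2, 0.3]]
axis [ 448.5681885  -360.34361468] button [ 518.21892596 -266.33417488]
lever box angle cw from +y 61.658072237095006
side proj [280.04728567 225.84685778]
side proj [279.2980075  263.15665058]
3 dir [0.96084952 0.27707074] tip [ 505.25831027 -343.99644079] cwtangent [ 0.27707074 -0.96084952]
4 dir [ 0.97065547 -0.24047446] tip [ 505.83686104 -374.5316077 ] cwtangent [-0.24047446 -0.97065547]
5 dir [ 0.72037506 -0.69358472] tip [ 491.07031725 -401.26511333] cwtangent [-0.69358472 -0.72037506]
6 dir [ 0.27707074 -0.96084952] tip [ 464.91536239 -417.03373645] cwtangent [-0.96084952 -0.27707074]
7 dir [-0.24047446 -0.97065547] tip [ 434.38019548 -417.61228722] cwtangent [-0.97065547  0.24047446]
```

View pics/crop1.png

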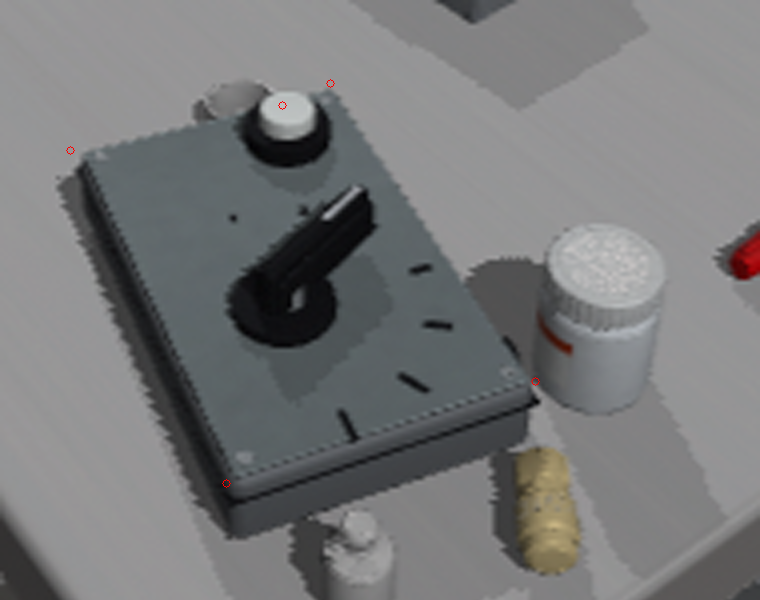

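Call:
{"fn": "play_rows", "kwargs": {
  "moves": [4, -4.5, 1, 0, 0, 4, 0, 8, -9, 2, 0, 0, 8, 0, 11, -14.5, 3, 0, 0, 12, 0, 14, -20, 3, 0, 0, 16, 0, 16.5, -25.5, 3, 0, 0, 20, 0]
}}

```text
time: 0.72
ee_pos: [432.4, 390.4, 251.9]
ee_rot: [[0.0, -0.999, 0.039], [0.0, 0.039, 0.999], [-1.0, -0.0, 0.0]]
ft_force: [0.3, 0.6, -0.1]
grip_width: 0.484
```

Call:
{"fn": "play_rows", "kwargs": {
  "moves": [2, -6, 0, 0, 0, 4, 0, 3.5, -12, 0, 0, 0, 8, 0, 4.5, -18, 0, 0, 0, 12, 0, 5.5, -24, 0, 0, 0, 16, 0, 6, -30, 0, 0, 0, 18.5, 0]
}}

```text
time: 1.35
ee_pos: [491.6, 90.3, 251.9]
ee_rot: [[0.0, -0.96, -0.279], [0.0, -0.279, 0.96], [-1.0, -0.0, -0.0]]
ft_force: [1.1, -0.1, 0.9]
grip_width: 0.005
```

Call:
{"fn": "play_rows", "kwargs": {
  "moves": [0, -6, 0, 0, 0, 0, 0, 0, -12, 0, 0, 0, 0, 0, 0, -18, 0, 0, 0, 0, 0, 0, -24, 0, 0, 0, 0, 0, 0, -30, 0, 0, 0, 0, 0]
}}

```text
time: 1.98
ee_pos: [491.2, -209.8, 251.9]
ee_rot: [[0.0, -0.961, -0.277], [-0.0, -0.277, 0.961], [-1.0, -0.0, -0.0]]
ft_force: [0.8, 0.1, -0.6]
grip_width: 0.005
```

Call:
{"fn": "play_rows", "kwargs": {
  "moves": [0, -5, -3, 0, 0, 0, 0, -0.5, -9, -6, 0, 0, 0, 0, -1, -10.4, -12, 0, 0, 0, 0, -1, -10.4, -14, 0, 0, 0, 0, -1, -10.4, -14, 0, 0, 0, 0]
}}

```text
time: 2.6
ee_pos: [481.3, -310.9, 111.3]
ee_rot: [[-0.002, -0.961, -0.278], [0.001, -0.278, 0.961], [-1.0, 0.001, 0.002]]
ft_force: [0.4, 0.0, 0.2]
grip_width: 0.003
```

```bash
cat > look.py <<'E'
import sys;from h import *;from plant import sensors,imaging
k=sys.argv[1];s=sensors.sense();print(s['time'],np.round(s['ee_pos'],1),np.round(s['ft_force'],1))
a=imaging.capture('top')['img'][165:315,220:420];b=imaging.capture('side')['img'][190:360,200:400]
f=lambda i,h:cv2.resize(i,(int(i.shape[1]*h/i.shape[0]),h),interpolation=cv2.INTER_CUBIC)
v=np.hstack([f(a,300),f(b,300)]);v=cv2.resize(v,(795,int(v.shape[0]*795/v.shape[1])));v=np.clip(v*1.4,0,255).astype(np.uint8)
cv2.imwrite(f'pics/{k}.png',v[:,:,::-1])
E
python3 look.py l1
```

```text
2.6 [ 481.3 -310.9  111.3] [0.4 0.  0.2]
```

View pics/l1.png

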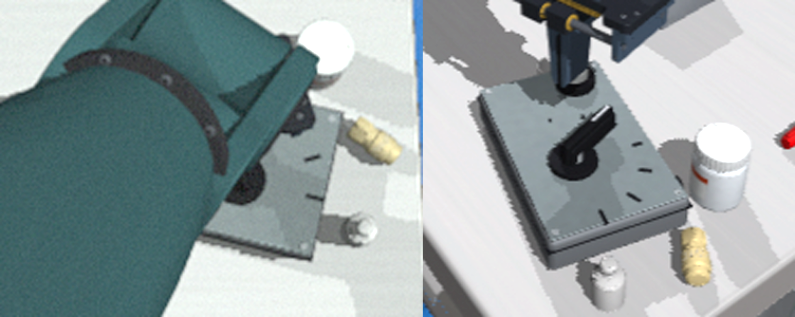

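The side view shows the closed fingers above and between the button and the lever, tips at about (570,85), lever untouched. The arm blocks most of the top view, so the side camera has to serve from here. Next I descend.

Call:
{"fn": "play_rows", "kwargs": {
  "moves": [0, 0, -1, 0, 0, 0, 0, 0, 0, -2, 0, 0, 0, 0, 0, 0, -3, 0, 0, 0, 0, 0, 0, -4, 0, 0, 0, 0, 0, 0, -4.4, 0, 0, 0, 0]
}}

```text
time: 3.32
ee_pos: [481.3, -311.6, 67.0]
ee_rot: [[-0.001, -0.961, -0.277], [0.001, -0.277, 0.961], [-1.0, 0.001, 0.001]]
ft_force: [0.1, -0.4, 1.0]
grip_width: 0.007
```

```bash
python3 - <<'E'
import numpy as np
from plant import sensors
s=sensors.sense();print(np.round(s['ee_pos'],1),np.round(s['ft_force'],1))
p0=np.array([481.7,-311.8]);ax=np.array([449,-361.]);y=np.radians(-13.9)
R=np.array([[np.cos(y),-np.sin(y)],[np.sin(y),np.cos(y)]])
for f in range(60,151,3):
    t=np.radians(f);p=ax+45*R@[np.sin(t),np.cos(t)]-21.5*R@[np.cos(t),-np.sin(t)]
    print(f,np.round((p-p0)/10,2),'turn',60-f)
E
```

```text
[ 481.3 -311.6   67. ] [ 0.1 -0.4  1. ]
60 [ 0.46 -1.61] turn 0
63 [ 0.63 -1.81] turn -3
66 [ 0.78 -2.01] turn -6
69 [ 0.93 -2.23] turn -9
72 [ 1.06 -2.45] turn -12
75 [ 1.19 -2.68] turn -15
78 [ 1.3  -2.92] turn -18
81 [ 1.4  -3.16] turn -21
84 [ 1.48 -3.41] turn -24
87 [ 1.56 -3.66] turn -27
90 [ 1.61 -3.91] turn -30
93 [ 1.66 -4.17] turn -33
96 [ 1.69 -4.43] turn -36
99 [ 1.71 -4.69] turn -39
102 [ 1.72 -4.95] turn -42
105 [ 1.71 -5.21] turn -45
108 [ 1.69 -5.47] turn -48
111 [ 1.65 -5.73] turn -51
114 [ 1.6  -5.99] turn -54
117 [ 1.54 -6.24] turn -57
120 [ 1.46 -6.49] turn -60
123 [ 1.37 -6.74] turn -63
126 [ 1.27 -6.98] turn -66
129 [ 1.16 -7.21] turn -69
132 [ 1.03 -7.44] turn -72
135 [ 0.9  -7.66] turn -75
138 [ 0.75 -7.88] turn -78
141 [ 0.59 -8.08] turn -81
144 [ 0.42 -8.28] turn -84
147 [ 0.23 -8.47] turn -87
150 [ 0.04 -8.65] turn -90
```

Call:
{"fn": "play_rows", "kwargs": {
  "moves": [0.2, -0.6, 0, 0, 0, 0, 0, 0.35, -1.2, 0, 0, 0, 0, 0, 0.46, -1.6, 0, 0, 0, 0, 0, 0.63, -1.8, 0, 0, 0, -3, 0, 0.78, -2, 0, 0, 0, -6, 0]
}}

```text
time: 3.95
ee_pos: [489.4, -331.9, 68.0]
ee_rot: [[-0.0, -0.985, -0.174], [0.0, -0.174, 0.985], [-1.0, 0.0, 0.0]]
ft_force: [0.2, 3.4, 0.3]
grip_width: 0.005
```

Call:
{"fn": "play_rows", "kwargs": {
  "moves": [0.15, -0.22, 0, 0, 0, -3, 0, 0.28, -0.44, 0, 0, 0, -6, 0, 0.41, -0.67, 0, 0, 0, -9, 0, 0.52, -0.91, 0, 0, 0, -12, 0, 0.52, -0.91, 0, 0, 0, -12, 0]
}}

```text
time: 4.58
ee_pos: [494.8, -341.2, 68.1]
ee_rot: [[0.0, -0.999, 0.033], [-0.0, 0.033, 0.999], [-1.0, -0.0, -0.0]]
ft_force: [-0.3, 0.2, 0.0]
grip_width: 0.008
```

```bash
python3 look.py l2
```

```text
4.575 [ 494.8 -341.2   68.1] [-0.3  0.2  0. ]
```

View pics/l2.png

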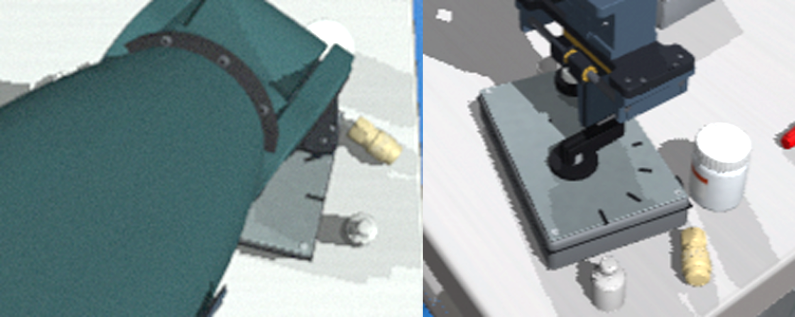

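The lever has snapped on to the fourth mark, (637,145) in the side view, and is clear of the fingers. I continue to level 5.

Call:
{"fn": "play_rows", "kwargs": {
  "moves": [0.18, -0.49, 0, 0, 0, -6, 0, 0.31, -0.99, 0, 0, 0, -12, 0, 0.39, -1.51, 0, 0, 0, -18, 0, 0.41, -1.77, 0, 0, 0, -21, 0, 0.42, -2.03, 0, 0, 0, -24, 0]
}}

```text
time: 5.3
ee_pos: [498.9, -361.0, 68.0]
ee_rot: [[0.0, -0.899, 0.437], [0.0, 0.437, 0.899], [-1.0, 0.0, 0.0]]
ft_force: [1.0, 0.8, 0.3]
grip_width: 0.0
```

Call:
{"fn": "play_rows", "kwargs": {
  "moves": [0, -0.26, 0, 0, 0, -3, 0, -0.03, -0.52, 0, 0, 0, -6, 0, -0.06, -0.7, 0, 0, 0, -8, 0, -0.06, -0.7, 0, 0, 0, -8, 0, -0.06, -0.7, 0, 0, 0, -8, 0]
}}

```text
time: 5.92
ee_pos: [498.2, -368.1, 67.9]
ee_rot: [[-0.0, -0.831, 0.557], [-0.0, 0.557, 0.831], [-1.0, 0.0, -0.0]]
ft_force: [-0.2, -0.4, 0.2]
grip_width: 0.006
```

```bash
python3 look.py l3
```

```text
5.925 [ 498.2 -368.1   67.9] [-0.2 -0.4  0.2]
```

View pics/l3.png

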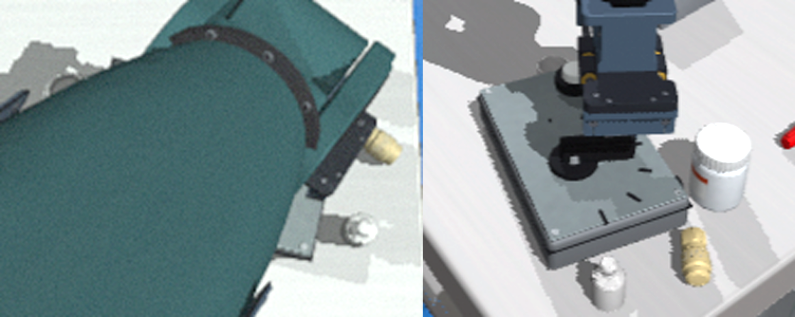

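```bash
python3 - <<'E'
import pickle;from h import *
s=pickle.load(open('cam.pkl','rb'))['side'];ax=np.array([449,-361.]);y=np.radians(-13.9)
R=np.array([[np.cos(y),-np.sin(y)],[np.sin(y),np.cos(y)]])
for L in range(3,8):
    t=np.radians(30*(L-1))
    for z in (55,80):
        q=proj(s,[*(ax+59*R@[np.sin(t),np.cos(t)]),z]);print(L,z,(q-[200,190])*1.864+[422,0])
E
```

```text
3 55 [607.21779171 121.78627633]
3 80 [607.82570978 102.94440705]
4 55 [627.07162454 138.98237956]
4 80 [628.08334533 119.99320709]
5 55 [632.86718481 161.70255539]
5 80 [634.02972575 142.53949461]
6 55 [621.72319512 184.23467502]
6 80 [622.69077694 164.92410961]
7 55 [595.46333011 199.85832667]
7 80 [595.89242656 180.45843783]
```

The lever end at about (635,148) matches the predicted level 5 spot, (634,143). Now the last click.

Call:
{"fn": "play_rows", "kwargs": {
  "moves": [-0.08, -0.42, 0, 0, 0, -5, 0, -0.2, -0.84, 0, 0, 0, -10, 0, -0.39, -1.33, 0, 0, 0, -16, 0, -0.5, -1.56, 0, 0, 0, -19, 0, -0.63, -1.79, 0, 0, 0, -22, 0]
}}

```text
time: 6.65
ee_pos: [492.0, -385.9, 67.9]
ee_rot: [[0.0, -0.56, 0.829], [0.0, 0.829, 0.56], [-1.0, 0.0, 0.0]]
ft_force: [1.2, 2.2, 0.1]
grip_width: 0.004
```

Call:
{"fn": "play_rows", "kwargs": {
  "moves": [-0.13, -0.22, 0, 0, 0, -3, 0, -0.28, -0.44, 0, 0, 0, -6, 0, -0.38, -0.58, 0, 0, 0, -8, 0, -0.38, -0.58, 0, 0, 0, -8, 0, -0.38, -0.58, 0, 0, 0, -8, 0]
}}

```text
time: 7.28
ee_pos: [488.2, -391.8, 68.0]
ee_rot: [[0.0, -0.441, 0.898], [-0.0, 0.898, 0.441], [-1.0, -0.0, -0.0]]
ft_force: [0.7, -0.7, 0.7]
grip_width: 0.002
```

```bash
python3 look.py l4
```

```text
7.275 [ 488.2 -391.8   68. ] [ 0.7 -0.7  0.7]
```

View pics/l4.png

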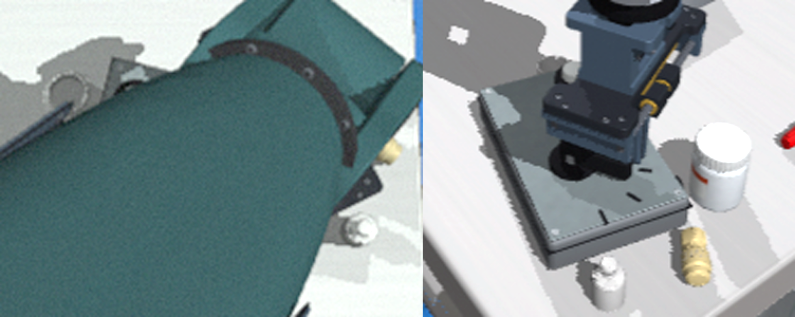

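The lever end is now near (628,172), which matches the level 6 prediction, (623,165–184). I back off, rise and move over the button.

Call:
{"fn": "play_rows", "kwargs": {
  "moves": [1, 0.5, 0, 0, 0, 0, 0, 1.3, 0.7, 2, 0, 0, 0, 0, 1.5, 1, 6, 0, 0, 0, 0, 2.5, 6, 8, 0, 0, 0, 0, 3, 10, 8, 0, 0, 0, 0]
}}

```text
time: 8.0
ee_pos: [519.7, -291.1, 151.2]
ee_rot: [[0.004, -0.44, 0.898], [-0.002, 0.898, 0.44], [-1.0, -0.003, 0.002]]
ft_force: [1.2, -0.6, -0.9]
grip_width: 0.008
```

Call:
{"fn": "play_rows", "kwargs": {
  "moves": [0, 2.4, 0, 0, 0, 0, 0, 0, 2.4, -1, 0, 0, 0, 0, 0, 2.4, -3, 0, 0, 0, 0, 0, 2.4, -5, 0, 0, 0, 0, 0, 2.4, -5, 0, 0, 0, 0]
}}

```text
time: 8.62
ee_pos: [516.8, -267.8, 95.4]
ee_rot: [[-0.003, -0.439, 0.898], [0.002, 0.898, 0.439], [-1.0, 0.003, -0.002]]
ft_force: [-1.4, 0.1, -0.1]
grip_width: 0.007
```

```bash
python3 look.py l5
```

```text
8.625 [ 516.8 -267.8   95.4] [-1.4  0.1 -0.1]
```

View pics/l5.png

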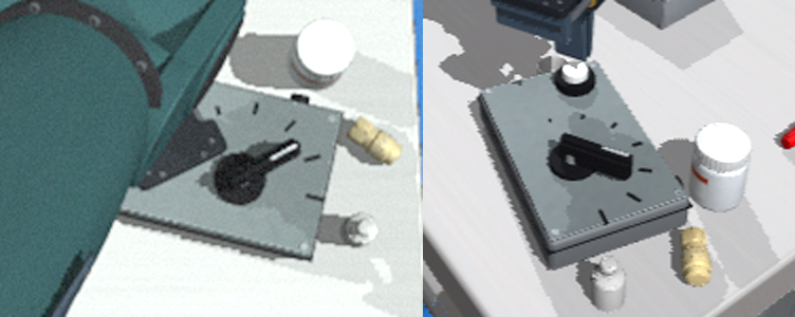

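In the top view the lever runs from (240,178) towards (298,145), but the fifth and sixth marks lie at (291,125) and (313,157). That leaves level 5 or 6 open, so I measure the angle.

```bash
cat > ang.py <<'E'
from h import *;from plant import imaging
t=imaging.capture('top');g=t['img'].mean(2);y=np.radians(-13.9)
R=np.array([[np.cos(y),-np.sin(y)],[np.sin(y),np.cos(y)]]);ax=np.array([448.6,-360.3])
m=np.zeros(g.shape,np.uint8);
m[215:262,310:372]=g[215:262,310:372]>115
n,l,s,ce=cv2.connectedComponentsWithStats(m)
for i in range(1,n):
    if 4<s[i,4]<200:
        p=np.argwhere(l==i)[:,::-1].astype(float)
        w=np.array([ray(t,q,80)[:2] for q in p]);v=(w.mean(0)-ax)@R
        vx,vy,_,_=cv2.fitLine(((w-ax)@R).astype(np.float32),cv2.DIST_L2,0,.01,.01).ravel()
        print(ce[i],s[i,4],'r',np.hypot(*v),'angle',np.degrees(np.arctan2(v[0],v[1])),'line',np.degrees(np.arctan2(vx,vy))%180)
E
python3 ang.py
```

```text
[323.24657534 217.24657534] 73 r 60.460693939741375 angle 57.51992099688208 line 166.13426
[353.59259259 236.40740741] 27 r 42.07682674078135 angle 136.7295982093331 line 136.82893
[314.61643836 253.46575342] 146 r 38.15031275928269 angle -30.72183595587221 line 67.74416
```

The lever is at about 137°, hung between levels 5 (120°) and 6 (150°), so it did not snap. I go back and push it a little further before touching the button.

Call:
{"fn": "play_rows", "kwargs": {
  "moves": [0, -3, 4, 0, 0, 0, 0, -0.5, -7.5, 5, 0, 0, 0, 0, -1.5, -11.7, 3, 0, 0, 0, 0, -1.7, -11.7, 0, 0, 0, 0, 0, -1.7, -11.7, -3, 0, 0, 0, 0]
}}

```text
time: 9.4
ee_pos: [501.2, -385.9, 67.9]
ee_rot: [[0.001, -0.439, 0.898], [-0.001, 0.898, 0.439], [-1.0, -0.001, 0.001]]
ft_force: [0.4, 0.8, -0.0]
grip_width: 0.003
```

```bash
python3 -c "
from plant import sensors;s=sensors.sense();print(s['ee_pos'],s['ft_force'])"
```

```text
[ 501.22215585 -385.91906719   67.9493838 ] [ 0.36578619  0.83290316 -0.02061174]
```

Call:
{"fn": "play_rows", "kwargs": {
  "moves": [-0.8, -0.4, 0, 0, 0, 0, 0, -1.2, -0.65, 0, 0, 0, 0, 0, -1.38, -0.8, 0, 0, 0, -1.5, 0, -1.47, -0.9, 0, 0, 0, -3, 0, -1.53, -0.97, 0, 0, 0, -4, 0]
}}

```text
time: 10.02
ee_pos: [486.1, -394.7, 68.4]
ee_rot: [[0.001, -0.375, 0.927], [-0.0, 0.927, 0.375], [-1.0, -0.001, 0.0]]
ft_force: [-0.0, -0.2, -0.1]
grip_width: 0.007
```

Call:
{"fn": "play_rows", "kwargs": {
  "moves": [-0.06, -0.06, 0, 0, 0, -1, 0, -0.12, -0.12, 0, 0, 0, -2, 0, -0.12, -0.12, 0, 0, 0, -2, 0, -0.12, -0.12, 0, 0, 0, -2, 0, -0.12, -0.12, 0, 0, 0, -2, 0]
}}

```text
time: 10.65
ee_pos: [484.7, -395.7, 67.9]
ee_rot: [[-0.0, -0.344, 0.939], [0.0, 0.939, 0.344], [-1.0, 0.0, -0.0]]
ft_force: [0.0, -0.4, -0.3]
grip_width: 0.003
```

```bash
python3 look.py l6
```

```text
10.65 [ 484.7 -395.7   67.9] [ 0.  -0.4 -0.3]
```

View pics/l6.png

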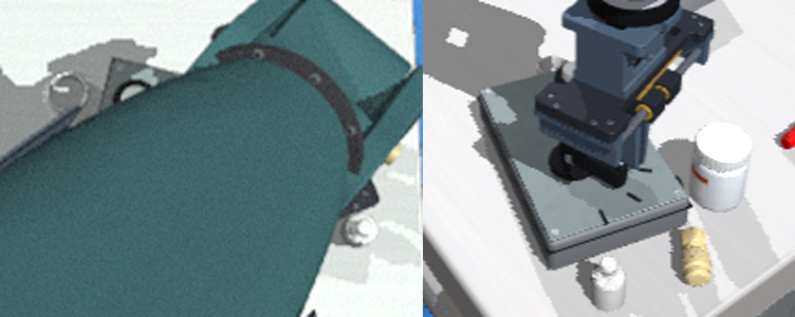

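The lever end is now near (625,185), which matches level 6, and the force is about zero. I back off, hover at the button and measure.

Call:
{"fn": "play_rows", "kwargs": {
  "moves": [1, 0.4, 0, 0, 0, 0, 0, 1.5, 0.6, 2, 0, 0, 0, 0, 1.7, 1, 6, 0, 0, 0, 0, 2.5, 6, 7, 0, 0, 0, 0, 3.2, 11, 7, 0, 0, 0, 0]
}}

```text
time: 11.38
ee_pos: [518.0, -285.1, 140.6]
ee_rot: [[0.003, -0.343, 0.939], [-0.002, 0.939, 0.343], [-1.0, -0.003, 0.002]]
ft_force: [-0.1, -0.2, -0.1]
grip_width: 0.006
```

Call:
{"fn": "play_rows", "kwargs": {
  "moves": [0.2, 1.8, 0, 0, 0, 0, 0, 0.2, 1.8, -1, 0, 0, 0, 0, 0.2, 1.8, -3, 0, 0, 0, 0, 0.2, 1.8, -4.5, 0, 0, 0, 0, 0.2, 1.8, -4.5, 0, 0, 0, 0]
}}

```text
time: 12.0
ee_pos: [517.5, -267.9, 90.9]
ee_rot: [[-0.003, -0.343, 0.939], [0.002, 0.939, 0.343], [-1.0, 0.002, -0.002]]
ft_force: [0.4, 0.7, 0.2]
grip_width: 0.004
```

```bash
python3 ang.py; python3 look.py l7
```

```text
[324.86666667 219.19047619] 105 r 56.00408077681164 angle 59.17850328273615 line 3.8571763
[356.         240.88461538] 26 r 42.677449465963754 angle 149.50844148291037 line 149.38795
[314.59677419 255.12096774] 124 r 39.2363711362478 angle -35.01432736356055 line 55.368923
12.05 [ 518.1 -268.    91.9] [-0.2 -0.3  0. ]
```

View pics/l7.png

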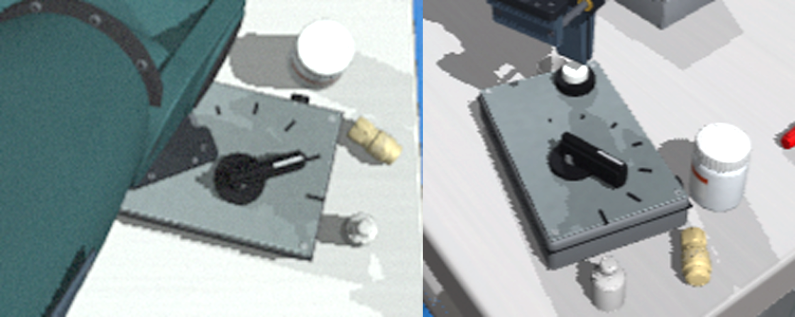

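The lever is at 149.5°, which is level 6, and its white line meets the sixth mark at (315,157). Fingers are over the button in the side view, (575,65). Now I press it.

Call:
{"fn": "play_rows", "kwargs": {
  "moves": [0, 0, -0.8, 0, 0, 0, 0, 0, 0, -1.4, 0, 0, 0, 0, 0, 0, -1.7, 0, 0, 0, 0, 0, 0, -1.9, 0, 0, 0, 0, 0, 0, -2.1, 0, 0, 0, 0]
}}

```text
time: 12.78
ee_pos: [518.5, -267.7, 71.9]
ee_rot: [[-0.0, -0.344, 0.939], [0.0, 0.939, 0.344], [-1.0, 0.0, -0.0]]
ft_force: [-1.2, 1.7, 3.6]
grip_width: 0.004
```

Call:
{"fn": "play_rows", "kwargs": {
  "moves": [0, 0, -0.1, 0, 0, 0, 0, 0, 0, -0.2, 0, 0, 0, 0, 0, 0, -0.25, 0, 0, 0, 0, 0, 0, -0.3, 0, 0, 0, 0, 0, 0, -0.3, 0, 0, 0, 0]
}}

```text
time: 13.4
ee_pos: [518.7, -267.8, 70.0]
ee_rot: [[-0.0, -0.344, 0.939], [0.0, 0.939, 0.344], [-1.0, 0.0, -0.0]]
ft_force: [-10.2, 5.9, 23.8]
grip_width: 0.006
```

At z 70.0 and 24 N the button is on its stop. I release and move away.

Call:
{"fn": "play_rows", "kwargs": {
  "moves": [0, 0, 0.3, 0, 0, 0, 0, 0, 0, 1.5, 0, 0, 0, 0, 0, 0, 5, 0, 0, 0, 0, 0, 0, 10, 0, 0, 0, 0, 0, 0, 15, 0, 0, 0, 0]
}}

```text
time: 14.02
ee_pos: [518.6, -267.8, 221.0]
ee_rot: [[0.0, -0.344, 0.939], [-0.0, 0.939, 0.344], [-1.0, -0.0, 0.0]]
ft_force: [0.5, -0.3, 0.7]
grip_width: 0.006
```

Call:
{"fn": "play_rows", "kwargs": {
  "moves": [0, 5, 1, 0, 0, 0, 0, 0, 10, 2, 0, 0, 0, 0, 0, 16, 2, 0, 0, 0, 0, 0, 22, 2, 0, 0, 0, 0, 0, 26, 2, 0, 0, 0, 0]
}}

```text
time: 14.65
ee_pos: [518.6, -5.6, 239.7]
ee_rot: [[0.001, -0.345, 0.939], [0.0, 0.939, 0.345], [-1.0, -0.0, 0.001]]
ft_force: [0.7, -0.4, 0.4]
grip_width: 0.006
```

Call:
{"fn": "play_rows", "kwargs": {
  "moves": [0, 0, 0, 0, 0, 0, 0, 0, 0, 0, 0, 0, 0, 0, 0, 0, 0, 0, 0, 0, 0, 0, 0, 0, 0, 0, 0, 0, 0, 0, 0, 0, 0, 0, 0]
}}

```text
time: 15.28
ee_pos: [518.7, -8.3, 238.9]
ee_rot: [[-0.0, -0.343, 0.939], [-0.0, 0.939, 0.343], [-1.0, 0.0, -0.0]]
ft_force: [-0.8, 0.7, 0.4]
grip_width: 0.007
```

```bash
python3 ang.py; python3 look.py l8
```

```text
[355.77272727 240.95454545] 22 r 42.23159946311841 angle 149.5119018561587 line 149.7274
15.325 [518.7  -8.1 238.9] [ 0.2 -0.3  0.1]
```

View pics/l8.png

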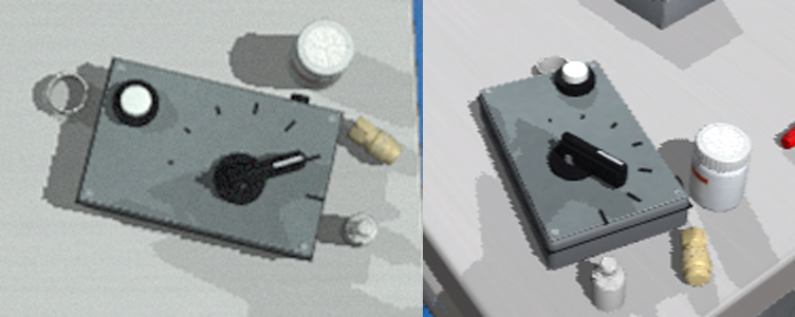

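The lever rests at the sixth mark (149.5°), the button at (136,100) is up, the bystanders stand where they were, and the arm is clear.

```bash
python3 -c "
from plant import bot;print(bot.hand_in())"
```

```text
the job is handed in; nothing more can be done
None
```

The filter selector is at level 6 and the confirm button has been pressed fully down and released. The job was handed in at about 15 s of robot time.

- **Selector:** I pushed the lever with closed fingertips from level 3 through 4 and 5 to 6. The first push for the last click left it hung halfway, at about 137°. I saw that in the check picture, before touching the button, and pushed a little further until it snapped on. It measured 149.5° before the press and again after it (level 6 is 150°).
- **Button:** The tool reached 6 mm below first contact, with about 24 N upward on the wrist. That is the full travel, so the button was on its stop. In the last pictures it is up again.
- **Last checks:** The bystanders look unmoved in both views, and the arm touches nothing.
- **Disagreement:** The two cameras differed by about 4 mm on the box position. That made no difference to the pushes or the press.

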